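# Get the board ruler out of its case

### The job

The wooden board ruler is longer than the opening of its blue case, and the pins under the red cap stop it from sliding into the deep end. Pull the red cap fully up and leave it up, then slide the ruler towards the cap's end, tilt it and draw it out through the opening slantwise, the other end first. Finish while holding the ruler still in the air over the case, well clear of everything, and leave the other things on the desk where they are.

Things in the scene. Friction and masses are not known exactly. Their poses are not given: they have to be found in the camera images.
- case: blue box fixed to the desk. Origin on the desk under the centre of its opening; x across, y along it to the deep end (red cap), z up. Inner floor 6 mm above the desk; inside x -70 to 70, y -155 to +210 mm; walls 6 mm, tops 65 mm above the desk. Fixed covers close both ends (y -161 to -100 and +100 to +216 mm), underside 61, top 65 mm above the desk.
- case_mouth (a point): centre of the case's opening, level with the covers' top (65 mm above the desk); axes as the case's. The opening between the two covers is 200 mm along y (white edging at both ends), shorter than the ruler, and 140 mm wide.
- stop_cap (a joint): height of the red cap above its seat on the deep-end cover, m: 0 down, 0.040 fully up. A friction detent holds it wherever it is left; about 6 N moves it. Its two 10 mm steel pins, 52 mm apart across the case at y = +155 mm, reach nearly to the floor when down and bar the ruler; fully up they end 43 mm above the inner floor.
- cap_grip (a point): centre of the red cap: a block 66 mm (case x) x 18 mm (case y) x 22 mm high, at case x = 0, y = +155 mm; its underside sits on the cover (65 mm above the desk) when down. Moves up with the cap. Axes as the case's.
- ruler: loose pale wooden board ruler lying flat in the case, 280 (own y) x 45 (own x) x 6 mm thick, 60 to 130 g; origin at the centre of its underside, z up, y roughly along the case's y. In the middle of its top is a dark handle block 16 (x) x 30 (y) x 28 mm high (top 34 mm above the underside).
- ruler_handle (a point): centre of the ruler's handle block, 20 mm above the ruler's underside; axes as the ruler's.
- ruler_end_deep (a point): middle of the underside edge of the ruler's end that points to the case's deep end (ruler y = +140 mm).
- ruler_end_other (a point): middle of the underside edge of the ruler's other end (ruler y = -140 mm).
- duster: board duster, 50 x 120 x 40 mm, grey felt below and pale wood above; origin at the centre of its underside. Leave it alone.
- chalk_box: closed cardboard chalk box, 70 x 90 x 45 mm; origin at the centre of its underside. Leave it alone.
- mug: white mug, 76 mm across, 90 mm high; origin at the centre of its underside. Leave it alone.
- ink: green glass ink bottle, 56 mm across, 100 mm high; origin at the centre of its underside. Leave it alone.
- bowl: yellow plastic bowl, 90 mm across, 50 mm high; origin at the centre of its underside. Leave it alone.
- notebook: green notebook lying flat, 150 x 210 x 16 mm; origin at the centre of its underside. Leave it alone.

How it is judged:
On the way, in this order (a step that is already met when the one before it is completed fails the run):
1. the red cap is pulled up (at least 32 mm) while the ruler still lies in the case (value of joint stop_cap above 0.032 m and z of each of ruler_end_deep, ruler_end_other in the frame of case below 0.03 m), for 0.1 s.
2. the ruler is slanting through the opening: one end above the covers, the other still inside (((z of ruler_end_other in the frame of case above 0.08 m and z of ruler_end_deep in the frame of case below 0.06 m) or (z of ruler_end_deep in the frame of case above 0.08 m and z of ruler_end_other in the frame of case below 0.06 m))), for 0.1 s.
At the end, for the whole second after the job is handed in: The gripper holds the ruler still in the air: both ends at least 20 mm above the case's covers (85 mm above the desk), its middle within 220 mm (level) of the opening's centre, touching neither the case, the cap nor any other thing; the red cap is still up (at least 30 mm) (height (world z) of each of ruler_end_deep, ruler_end_other above 0.085 m and horizontal distance between ruler and case_mouth below 0.22 m and contact force between the fingers and ruler above 1 N and contact force between ruler and case below 0.2 N and linear speed of ruler below 0.05 m/s and value of joint stop_cap above 0.03 m and contact force between ruler and duster below 0.2 N and contact force between ruler and chalk_box below 0.2 N and contact force between ruler and mug below 0.2 N and contact force between ruler and ink below 0.2 N and contact force between ruler and bowl below 0.2 N and contact force between ruler and notebook below 0.2 N); the arm keeps its last pose, push and grip.
It fails at once if another thing on the desk is moved by more than 30 mm (distance of any of duster, chalk_box, mug, ink, bowl, notebook from where it was at the start of the episode above 0.03 m).
It also fails if it takes over 51 s, if anything falls off the work surface, if the arm or the gripper's body presses on something with over 40 N, if the wrist force passes 120 N, or if a joint passes its speed limit or range.

### The arm

A 6-joint arm with a two-finger parallel gripper is mounted at the origin on the work surface. World frame = base frame: x ahead of the robot, y to its left, z up, the work surface at z = 0. Lengths are in m, angles in rad, forces in N, time in s.
With the tool pointing down it reaches from about 0.425 to 0.95 m from the base axis. Payload 3.5 kg.
Tool frame: the origin (TCP) lies on the front face of the gripper's body, between the roots of the fingers; the fingertips stand 73 mm ahead of it and the grasp point (between the pads) lies 54 mm ahead of it (r.tcp_to_tips is the distance from the TCP to the fingertips, in m); z points along the fingers, y is the direction in which the jaws open and shut (so a half turn about z gives the same grasp; the last joint's range is limited). The gripper opens to 85 mm and grips with 20 to 120 N. Pads are 22 mm wide; open, the fingers measure 114 mm over their backs; the gripper's body (76 mm by 85 mm) begins 54 mm behind the grasp point. The pads swing forward as they close: fully open they stand 13 mm farther back than shut.
Start: joints at [1.105, 0.286, 1.577, -0, 1.279, -0.15], TCP at [0.21, 0.642, 0.304] pointing down, gripper open.
Joint ranges: [-2.77, 2.77], [-0.9, 2.22], [0.21, 2.48], [-1.53, 4.67], [0.24, 2.81], [-2.84, 2.84]. Speed limits (rad/s): [2.79, 2.79, 3.14, 3.14, 3.14, 3.14].

### API

Orientations are given as [roll, pitch, yaw] about the fixed x, y, z axes, in that order (R = Rz(yaw) Ry(pitch) Rx(roll)).
In Python, from cell import r gives the robot as it stands.
- The arm moves only by the shell command python3 -m jog 'ROWS' [FORCE]. ROWS is JSON, a list of rows, each an object of numbers: "dx", "dy", "dz": the shift along the world's x, y, z in cm; "wx", "wy", "wz": the turn, a rotation vector about the world's x, y, z in degrees; "fingers": the closure in counts, from 0 (fully open) to 255 (shut). In form: [{"dx": .., "dy": .., "dz": .., "wx": .., "wy": .., "wz": .., "fingers": ..}, ...]. A call has 1 to 12 rows; each row shifts and turns the commanded pose from where the row before left it; what a row does not reach is not made up. A row lasts 1/8 s, in which the tool goes at most 62.5 mm and 10.7 degrees, less where a joint would pass 70% of its speed; a pose out of reach is approached as far as the arm can. A call is refused whole if a number of a shift passes 6.25 or a number of a turn 10.7, either way. A call with a gripper value outside its range is refused whole. The fingers move at their own pace and stop on an object; FORCE is the grip in N (left out, the last holds). Time passes only in rows, so rows that do not move let the fingers close. It gives the time, the measured TCP pose, the force and the opening at its end, in the units of the state.
- r.sense(): the state, without advancing time (a new reading comes with each control period).
- r.grab_frame(name): name is "scene" or "top" or "wrist"; returns (picture, depth): 420x560x3 uint8, red, green, blue; 420x560 float32, m along the optical axis (not along the pixel's ray), 0 where there is no reading.
- r.get_calibration(name): a dict with "intrinsics" (3x3 intrinsics, pixels), "R" (3x3) and "t" (3): a world point X has camera coordinates R X + t. Camera axes: x right, y down, z forward; pixel columns grow to the right and rows downward; lengths in m; the calibration is good to about 2 mm. A picture is of the moment at which its call begins: read the wrist's pose just before it. get_calibration takes no time and is no camera call; for the wrist camera it gives the pose at the moment of the call.
- r.hand_in(): hands the job in, once; it reports no verdict.
Trained networks look in the newest picture that a camera, given by its name, has taken for a name from the list of things; names that differ only in an ending like _2 or _b are one class to them, and where a whole thing is asked for, a point or a joint stands for the part that bears it (a point fixed in the world has none). Each returns a list of dicts, best first, with "confidence" (0 to 1); they miss things now and then, are a little off and sometimes report something else, mostly with a low value. They report only what shows in the picture. A call takes as long as a camera call.
- r.boxes_of(query, camera): "bbox" ([centre column, centre row, width, height] in pixels, round what is visible of it).
- r.silhouettes(query, camera): "mask" (420x560 bool, what is visible of it) and "bbox" ([centre column, centre row, width, height] in pixels, round what is visible of it).
- r.spot_point(query, camera): "pixel" ([column, row] in pixels: a listed point, or the origin of a listed thing).
The state is a dict: "clock": time; "joint_pos": joint angles; "qd": joint speeds; "joint_efforts": joint torques, N m; "eef_pos": TCP position; "orientation": TCP orientation; "force": force on the tool from outside, world axes, zero at the start; "wrist_torque": the same for the moment, N m; "finger_gap": opening from 0.0 (shut) to 1.0 (fully open).
Only numpy, scipy, OpenCV 4.12 (cv2) and the standard library are available. Lean on these libraries where they do the work, as an engineer would, in place of code of your own. Each camera call takes 0.05 s, during which the arm holds its last target.

## Working session

There is one attempt and no reset: what is moved stays moved. The work goes in short steps, Python scripts to look and compute and a shell command to move; the robot and the scene stay as the last step left them, time stands still between calls to the robot, and variables do not carry over. Pictures are saved under pics/ and viewed, and the job is handed in when it is done.

```bash
mkdir -p pics; ls; python3 - <<'E'
from cell import r
import cv2
s=r.sense(); print(s)
for n in ("scene","top"):
    p,d=r.grab_frame(n); cv2.imwrite(f"pics/{n}0.png",p[:,:,::-1])
    for q in ("cap_grip","case_mouth","ruler_handle","ruler_end_deep","ruler_end_other","case"):
        for o in r.spot_point(q,n)[:2]:
            print(n,q,o['pixel'],o['confidence'], d[int(min(419,max(0,o['pixel'][1]))),int(min(559,max(0,o['pixel'][0])))])
    c=r.get_calibration(n); print(c)
E
```

```text
pics
{'clock': 0.0, 'joint_pos': array([ 1.10500223e+00,  2.87174103e-01,  1.57819761e+00, -1.95855255e-05,
        1.27861635e+00, -1.49989384e-01]), 'qd': array([-0.0003626 , -0.00156741, -0.00095552, -0.0007873 ,  0.00031734,
        0.00156108]), 'joint_efforts': array([ 1.63241398e-04, -4.05992067e+01, -2.92616719e+01, -9.09144273e-05,
        5.84724228e-03, -9.58232448e-06]), 'eef_pos': array([0.20938434, 0.64117903, 0.3025302 ]), 'orientation': array([-3.13922134e+00, -3.39408008e-04,  2.82579320e+00]), 'force': array([ 0.67529   ,  0.07789389, -0.52545451]), 'wrist_torque': array([-0.00057184, -0.02015404,  0.02178987]), 'finger_gap': 0.9972267586278085}
scene cap_grip [333.3, 219.8] 0.53 1.1404094
scene case_mouth [279.6, 224.5] 0.78 1.2475348
scene ruler_handle [277.4, 228.1] 0.55 1.1883194
scene ruler_handle [403.8, 204.2] 0.26 1.3173198
scene ruler_end_other [230.8, 232.7] 0.81 1.1433774
scene case [277.7, 240.0] 0.9 1.1948975
{'intrinsics': array([[415.63265134,   0.        , 276.83694358],
       [  0.        , 415.63265134, 210.50111304],
       [  0.        ,   0.        ,   1.        ]]), 'R': array([[-0.04037946,  0.99899874, -0.01926188],
       [ 0.64621181,  0.01140689, -0.76307286],
       [-0.7620891 , -0.04325972, -0.64602538]]), 't': array([ 0.0288251 , -0.29363929,  1.65751874])}
top cap_grip [223.0, 204.2] 0.62 1.270071
top case_mouth [280.4, 206.8] 0.7 1.3433964
top ruler_handle [281.8, 212.2] 0.84 1.3165067
top ruler_end_deep [230.8, 204.3] 0.71 1.2921038
top case [282.0, 207.7] 0.77 1.3411052
{'intrinsics': array([[455.14771644,   0.        , 284.21401116],
       [  0.        , 455.14771644, 211.82766293],
       [  0.        ,   0.        ,   1.        ]]), 'R': array([[-0.0101877 , -0.9998399 , -0.01470994],
       [-0.99499063,  0.01159912, -0.09929303],
       [ 0.09944776,  0.01362469, -0.9949495 ]]), 't': array([-0.00628778,  0.57784506,  1.29761568])}
```

View pics/scene0.png

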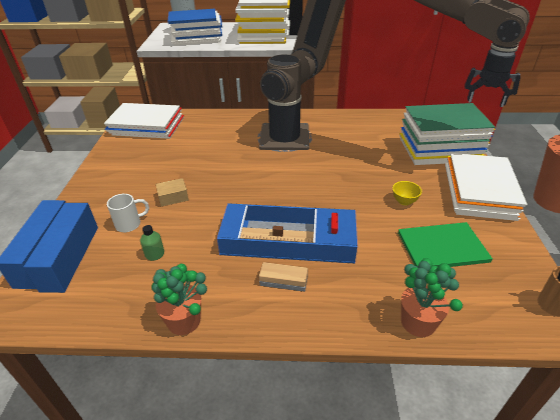

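View pics/top0.png

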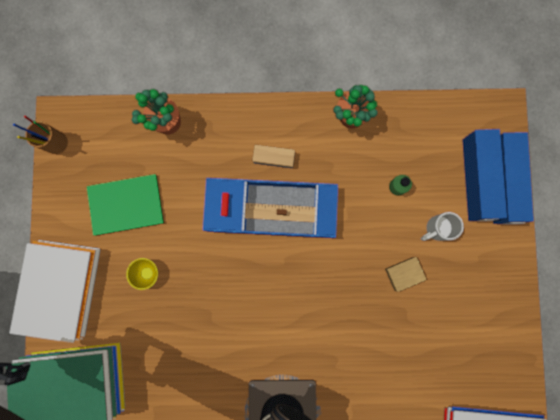

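The case lies along world y in both views, with the red cap at its +y end (top view 225,204). The ruler handle is at 281,212 and the duster at 274,156, just beyond the case. Next I'll measure these positions precisely.

```bash
cat > h.py <<'E'
import numpy as np, cv2
from cell import r
def unproj(cal,u,v,d):
    K=cal["intrinsics"]; c=np.array([(u-K[0,2])/K[0,0]*d,(v-K[1,2])/K[1,1]*d,d])
    return (cal["R"].T@(c.reshape(3,-1)-np.reshape(cal["t"],(3,1)))).T
def cloud(cal,d):
    v,u=np.mgrid[0:420,0:560]; return unproj(cal,u.ravel(),v.ravel(),d.ravel()).reshape(420,560,3)
def onplane(cal,u,v,z):
    K=cal["intrinsics"]; ray=cal["R"].T@np.array([(u-K[0,2])/K[0,0],(v-K[1,2])/K[1,1],1.])
    o=-cal["R"].T@cal["t"]; return o+ray*(z-o[2])/ray[2]
E
python3 - <<'E'
from h import *
for n in ("top","scene"):
    p,d=r.grab_frame(n); cal=r.get_calibration(n); P=cloud(cal,d); hsv=cv2.cvtColor(p,cv2.COLOR_RGB2HSV)
    H,S,V=[hsv[...,i].astype(int) for i in range(3)]
    roi=np.zeros((420,560),bool)
    if n=="top": roi[170:245,195:345]=1
    else: roi[195:270,210:365]=1
    for nm,m in (("cap",((H<8)|(H>172))&(S>170)&(V>90)),("blue",(H>100)&(H<125)&(S>150)&(P[...,2]>.057)),("white",(S<60)&(V>170)&(P[...,2]>.05)),("rulerwood",(H>8)&(H<28)&(P[...,2]<.03)&(V>120)&(P[...,2]>.006)),("handle",(P[...,2]>.03)&(P[...,2]<.05)&(H>5)&(H<30))):
        m=m&roi&(d>0); 
        if m.sum()<4: print(n,nm,m.sum()); continue
        Q=P[m]; 
        v,u=np.nonzero(m)
        (c,sz,a)=cv2.minAreaRect((Q[:,:2]*1000).astype(np.float32))
        print(n,nm,m.sum(),"med",np.median(Q,0).round(4),"z",np.percentile(Q[:,2],[5,95]).round(3),"rect",np.round(c,1),np.round(sz,1),round(a,2),"px",u.min(),u.max(),v.min(),v.max())
for q in ("duster","chalk_box","mug","ink","bowl","notebook"):
    r.grab_frame("top"); cal=r.get_calibration("top")
    o=r.spot_point(q,"top")
    if o: print(q,onplane(cal,*o[0]['pixel'],0).round(3),o[0]['confidence'])
p,d=r.grab_frame("top"); cv2.imwrite("pics/topz.png",cv2.resize(p[165:250,195:345,::-1],None,fx=5,fy=5,interpolation=cv2.INTER_NEAREST))
E
```

```text
top cap 131 med [0.5955 0.1522 0.0886] z [0.084 0.092] rect [596.  152.9] [16.5 62.7] 85.94 px 222 228 193 215
top blue 2732 med [0.5864 0.1238 0.0655] z [0.061 0.07 ] rect [587.6  26.8] [371.6 148.2] 86.35 px 204 336 179 236
top white 128 med [ 0.5865 -0.0994  0.066 ] z [0.061 0.069] rect [ 5.865e+02 -2.000e-01] [209.5 133. ] 86.29 px 242 317 183 233
top rulerwood 1168 med [0.5787 0.0028 0.0122] z [0.007 0.017] rect [595.5  28.6] [437.8 221.5] 89.26 px 196 344 170 244
top handle 56 med [ 0.579  -0.0063  0.0396] z [0.036 0.044] rect [578.7  -4.8] [27.9 15.1] 82.55 px 277 286 208 214
scene cap 122 med [0.6075 0.154  0.0884] z [0.075 0.091] rect [597.4 153.7] [16.6 66.5] 85.86 px 331 337 213 232
scene blue 2505 med [0.6075 0.1116 0.0657] z [0.059 0.068] rect [589.5  27.3] [373.5 155.7] 86.41 px 218 356 204 249
scene white 124 med [0.59   0.0961 0.0663] z [0.063 0.069] rect [585.6  -0. ] [209.8 138.6] 86.24 px 238 316 206 242
scene rulerwood 734 med [ 0.5789 -0.0071  0.0131] z [0.01  0.016] rect [527.5  87.5] [344.5 274.1] 66.87 px 240 364 201 264
scene handle 311 med [0.7257 0.0014 0.0408] z [0.035 0.043] rect [688.3 -36.8] [190.  190.6] 28.4 px 217 307 226 269
duster [0.746 0.022 0.   ] 0.76
chalk_box [ 0.387 -0.356  0.   ] 0.75
mug [ 0.53  -0.482  0.   ] 0.8
bowl [0.411 0.386 0.   ] 0.82
notebook [0.608 0.459 0.   ] 0.81
```

View pics/topz.png

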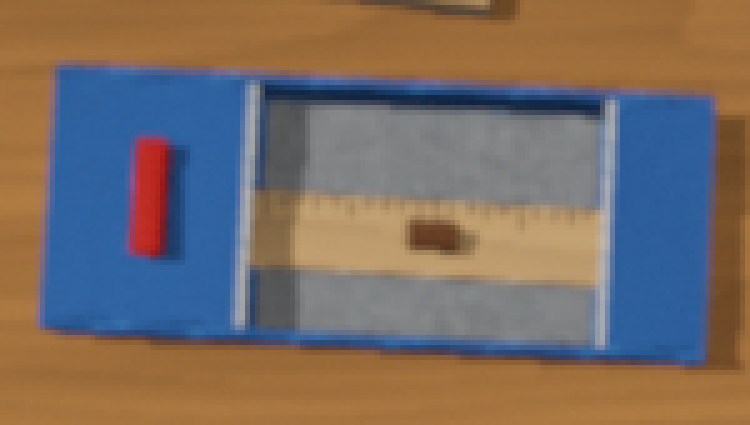

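```bash
python3 -m jog '[{"dx":3.2,"dy":-4.1,"wz":-6.3},{"dx":3.2,"dy":-4.1,"wz":-6.3},{"dx":3.2,"dy":-4.1,"wz":-6.3},{"dx":3.2,"dy":-4.1,"wz":-6.3},{"dx":3.2,"dy":-4.1,"wz":-6.3},{"dx":3.2,"dy":-4.1,"wz":-6.3},{"dx":3.2,"dy":-4.1,"wz":-6.3},{"dx":3.2,"dy":-4.1,"wz":-6.3},{"dx":3.2,"dy":-4.1,"wz":-6.3},{"dx":3.2,"dy":-4.1,"wz":-6.3},{"dx":3.2,"dy":-4.1,"wz":-6.3},{"dx":3.2,"dy":-4.1,"wz":-6.3}]' 40
```

```text
invalid input at $[0]: expected keys dx, dy, dz, wx, wy, wz, fingers
```

```bash
python3 -m jog '[{"dx":3.2,"dy":-4.1,"dz":0,"wx":0,"wy":0,"wz":-6.3,"fingers":0},{"dx":3.2,"dy":-4.1,"dz":0,"wx":0,"wy":0,"wz":-6.3,"fingers":0},{"dx":3.2,"dy":-4.1,"dz":0,"wx":0,"wy":0,"wz":-6.3,"fingers":0},{"dx":3.2,"dy":-4.1,"dz":0,"wx":0,"wy":0,"wz":-6.3,"fingers":0},{"dx":3.2,"dy":-4.1,"dz":0,"wx":0,"wy":0,"wz":-6.3,"fingers":0},{"dx":3.2,"dy":-4.1,"dz":0,"wx":0,"wy":0,"wz":-6.3,"fingers":0},{"dx":3.2,"dy":-4.1,"dz":0,"wx":0,"wy":0,"wz":-6.3,"fingers":0},{"dx":3.2,"dy":-4.1,"dz":0,"wx":0,"wy":0,"wz":-6.3,"fingers":0},{"dx":3.2,"dy":-4.1,"dz":0,"wx":0,"wy":0,"wz":-6.3,"fingers":0},{"dx":3.2,"dy":-4.1,"dz":0,"wx":0,"wy":0,"wz":-6.3,"fingers":0},{"dx":3.2,"dy":-4.1,"dz":0,"wx":0,"wy":0,"wz":-6.3,"fingers":0},{"dx":3.2,"dy":-4.1,"dz":0,"wx":0,"wy":0,"wz":-6.3,"fingers":0}]' 40
python3 - <<'E'
from h import *
s=r.sense(); print({k:np.round(v,3) for k,v in s.items()})
p,d=r.grab_frame("wrist"); cv2.imwrite("pics/w1.png",p[:,:,::-1]); cal=r.get_calibration("wrist")
print(cal["intrinsics"],-cal["R"].T@cal["t"])
E
```

```text
clock: 2.95
eef_pos: [0.5945, 0.1481, 0.3042]
orientation: [3.141, -0.0, 1.503]
force: [0.1, -0.2, 0.1]
finger_gap: 0.995
{'clock': np.float64(2.95), 'joint_pos': array([0.079, 0.151, 1.736, 0.   , 1.254, 0.147]), 'qd': array([-0.596,  0.34 , -0.383,  0.002,  0.033,  0.279]), 'joint_efforts': array([  1.625, -36.586, -27.719,  -0.059,   0.044,  -0.154]), 'eef_pos': array([0.595, 0.148, 0.304]), 'orientation': array([ 3.141, -0.   ,  1.503]), 'force': array([ 0.107, -0.244,  0.058]), 'wrist_torque': array([-0.003,  0.016, -0.017]), 'finger_gap': np.float64(0.995)}
[[358.63526778   0.         275.81190771]
 [  0.         358.63526778 206.23977687]
 [  0.           0.           1.        ]] [0.60386058 0.21085028 0.37350499]
```

View pics/w1.png

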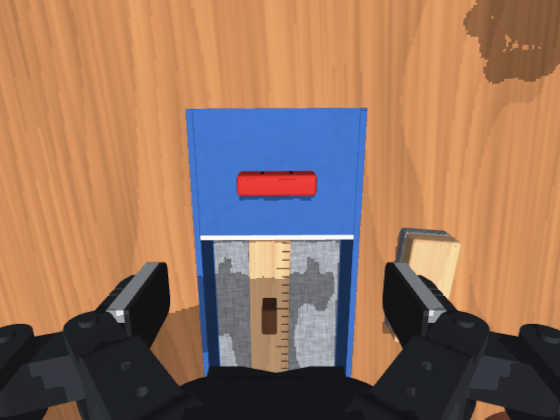

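The wrist view shows the cap at about (276,184), the white edge at row 237 and the handle at (269,316). The jaws line up with the case's x axis. I'll let the arm settle, then measure with this camera.

```bash
python3 -m jog '[{"dx":0,"dy":0,"dz":0,"wx":0,"wy":0,"wz":0,"fingers":0},{"dx":0,"dy":0,"dz":0,"wx":0,"wy":0,"wz":0,"fingers":0}]'
python3 - <<'E'
from h import *
cal=r.get_calibration("wrist"); p,d=r.grab_frame("wrist"); P=cloud(cal,d); hsv=cv2.cvtColor(p,cv2.COLOR_RGB2HSV)
print(r.sense()['joint_pos'].round(3))
H,S,V=[hsv[...,i].astype(int) for i in range(3)]
roi=np.zeros((420,560),bool); roi[90:370,180:375]=1
for nm,m in (("cap",((H<8)|(H>172))&(S>150)&(V>90)&(P[...,2]>.08)),("blue",(H>100)&(H<125)&(S>150)&(P[...,2]>.057)),("white",(S<60)&(V>170)&(P[...,2]>.05)),("ruler",(H>8)&(H<28)&(P[...,2]<.02)&(V>130)&(P[...,2]>.006)&(abs(P[...,0]-.58)<.05)),("handle",(P[...,2]>.032)&(P[...,2]<.05)&(H<30)&(V<120))):
    m=m&roi&(d>0)
    if m.sum()<4: print(nm,m.sum()); continue
    Q=P[m]; (c,sz,a)=cv2.minAreaRect((Q[:,:2]*1000).astype(np.float32))
    print(nm,m.sum(),np.median(Q,0).round(4),"z",np.percentile(Q[:,2],[5,95]).round(3),np.round(c,1),np.round(sz,1),round(a,2))
E
```

```text
clock: 3.25
eef_pos: [0.593, 0.1504, 0.3038]
orientation: [-3.141, -0.0, 1.508]
force: [0.0, -0.0, 0.1]
finger_gap: 1.0
[0.083 0.149 1.738 0.    1.255 0.146]
cap 1688 [0.5972 0.1546 0.0872] z [0.084 0.088] [597.1 154. ] [17. 65.] 86.36
blue 21348 [0.5982 0.1633 0.0647] z [0.063 0.066] [592.7  84.4] [259.5 150.9] 86.35
white 612 [0.5932 0.1003 0.065 ] z [0.064 0.066] [587.5  99.5] [150.1  33. ] 8.89
ruler 4314 [0.5778 0.0141 0.0118] z [0.011 0.013] [578.3  -3.8] [164.6  45.6] 85.93
handle 404 [ 0.5782 -0.0018  0.0395] z [0.035 0.041] [578.2  -4.2] [30.3 15. ] 86.38
```

```bash
python3 -m jog '[{"dx":0.4,"dy":0.4,"dz":-3,"wx":0,"wy":0,"wz":0,"fingers":0},{"dx":0,"dy":0,"dz":-4,"wx":0,"wy":0,"wz":0,"fingers":0},{"dx":0,"dy":0,"dz":-4,"wx":0,"wy":0,"wz":0,"fingers":0},{"dx":0,"dy":0,"dz":-3,"wx":0,"wy":0,"wz":0,"fingers":0},{"dx":0,"dy":0,"dz":-2,"wx":0,"wy":0,"wz":0,"fingers":0},{"dx":0,"dy":0,"dz":0,"wx":0,"wy":0,"wz":0,"fingers":0}]' 40
python3 - <<'E'
from h import *
s=r.sense(); print(s['eef_pos'],r.tcp_to_tips)
p,d=r.grab_frame("wrist"); cv2.imwrite("pics/w2.png",p[:,:,::-1])
E
```

```text
clock: 4.05
eef_pos: [0.5964, 0.1543, 0.1424]
orientation: [-3.138, 0.0, 1.508]
force: [0.9, -0.0, 0.4]
finger_gap: 1.002
[0.59638643 0.15430774 0.14244061] 0.0726
```

View pics/w2.png

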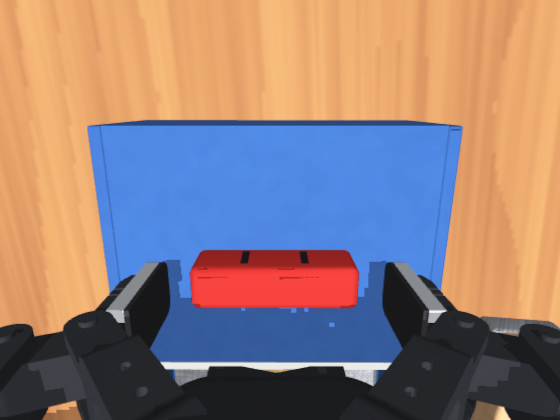

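The cap is centred between the open fingers (columns 190–358). I'll go down 5 mm and grip.

```bash
python3 -m jog '[{"dx":0,"dy":0,"dz":-0.6,"wx":0,"wy":0,"wz":0,"fingers":0},{"dx":0,"dy":0,"dz":0,"wx":0,"wy":0,"wz":0,"fingers":100},{"dx":0,"dy":0,"dz":0,"wx":0,"wy":0,"wz":0,"fingers":100},{"dx":0,"dy":0,"dz":0,"wx":0,"wy":0,"wz":0,"fingers":100},{"dx":0,"dy":0,"dz":0,"wx":0,"wy":0,"wz":0,"fingers":100},{"dx":0,"dy":0,"dz":0,"wx":0,"wy":0,"wz":0,"fingers":100}]' 50
python3 - <<'E'
from h import *
s=r.sense(); print(s['eef_pos'],s['finger_gap'],r.tcp_to_tips)
E
```

```text
clock: 4.85
eef_pos: [0.5959, 0.1538, 0.1388]
orientation: [-3.135, 0.0, 1.506]
force: [-7.2, 0.4, 6.0]
finger_gap: 0.758
[0.59591978 0.15384513 0.13881441] 0.7582866929963348 0.0726
```

```bash
python3 -m jog '[{"dx":0,"dy":0,"dz":0.7,"wx":0,"wy":0,"wz":0,"fingers":100},{"dx":0,"dy":0,"dz":0.7,"wx":0,"wy":0,"wz":0,"fingers":100},{"dx":0,"dy":0,"dz":0.7,"wx":0,"wy":0,"wz":0,"fingers":100},{"dx":0,"dy":0,"dz":0.7,"wx":0,"wy":0,"wz":0,"fingers":100},{"dx":0,"dy":0,"dz":0.7,"wx":0,"wy":0,"wz":0,"fingers":100},{"dx":0,"dy":0,"dz":0.6,"wx":0,"wy":0,"wz":0,"fingers":100},{"dx":0,"dy":0,"dz":0.2,"wx":0,"wy":0,"wz":0,"fingers":100},{"dx":0,"dy":0,"dz":0,"wx":0,"wy":0,"wz":0,"fingers":100}]' 50
```

```text
clock: 5.85
eef_pos: [0.5958, 0.1538, 0.179]
orientation: [-3.136, 0.0, 1.506]
force: [-6.1, 1.7, -10.0]
finger_gap: 0.756
```

```bash
python3 - <<'E'
from h import *
p,d=r.grab_frame("scene"); cal=r.get_calibration("scene"); P=cloud(cal,d);hsv=cv2.cvtColor(p,cv2.COLOR_RGB2HSV)
H,S,V=[hsv[...,i].astype(int) for i in range(3)]
m=((H<8)|(H>172))&(S>150)&(V>80);roi=np.zeros((420,560),bool);roi[170:260,300:370]=1;m&=roi
print(m.sum(),np.percentile(P[m],[5,50,95],axis=0).round(4))
cv2.imwrite("pics/s3.png",cv2.resize(p[140:280,200:400,::-1],None,fx=4,fy=4))
E
```

```text
Traceback (most recent call last):
IndexError: index -1 is out of bounds for axis 0 with size 0
```

The TCP rose 40 mm and the pull reached 10 N, so the cap is probably at its upper stop. I'll release it, back up and check.

```bash
python3 -m jog '[{"dx":0,"dy":0,"dz":0,"wx":0,"wy":0,"wz":0,"fingers":0},{"dx":0,"dy":0,"dz":0,"wx":0,"wy":0,"wz":0,"fingers":0},{"dx":0,"dy":0,"dz":0,"wx":0,"wy":0,"wz":0,"fingers":0},{"dx":0,"dy":0,"dz":0,"wx":0,"wy":0,"wz":0,"fingers":0},{"dx":0,"dy":0,"dz":2,"wx":0,"wy":0,"wz":0,"fingers":0},{"dx":0,"dy":0,"dz":4,"wx":0,"wy":0,"wz":0,"fingers":0},{"dx":0,"dy":0,"dz":4,"wx":0,"wy":0,"wz":0,"fingers":0},{"dx":0,"dy":-4,"dz":2,"wx":0,"wy":0,"wz":0,"fingers":40},{"dx":-0.4,"dy":-4,"dz":0,"wx":0,"wy":0,"wz":0,"fingers":70},{"dx":-0.4,"dy":-4,"dz":0,"wx":0,"wy":0,"wz":0,"fingers":90},{"dx":0,"dy":0,"dz":0,"wx":0,"wy":0,"wz":0,"fingers":90},{"dx":0,"dy":0,"dz":0,"wx":0,"wy":0,"wz":0,"fingers":90}]' 50
cat > m.py <<'E'
from h import *
import sys
def look(name,n="wrist",roi=None):
    cal=r.get_calibration(n); p,d=r.grab_frame(n); P=cloud(cal,d); hsv=cv2.cvtColor(p,cv2.COLOR_RGB2HSV)
    cv2.imwrite(f"pics/{name}.png",p[:,:,::-1])
    H,S,V=[hsv[...,i].astype(int) for i in range(3)]
    inb=(abs(P[...,0]-.587)<.075)&(d>.1)
    for nm,m in (("cap",((H<8)|(H>172))&(S>150)&(V>90)&(P[...,2]>.08)),("ruler",(H>8)&(H<28)&(P[...,2]<.02)&(V>130)&(P[...,2]>.006)&(abs(P[...,1])<.1)),("handle",(P[...,2]>.032)&(P[...,2]<.05)&(H<30)&(V<120)&(abs(P[...,1])<.1))):
        m=m&inb
        if m.sum()<4: print(nm,m.sum()); continue
        Q=P[m]; (c,sz,a)=cv2.minAreaRect((Q[:,:2]*1000).astype(np.float32))
        print(nm,m.sum(),np.median(Q,0).round(4),"z",np.percentile(Q[:,2],[5,95]).round(3),np.round(c,1),np.round(sz,1),round(a,2))
look(sys.argv[1],sys.argv[2])
E
python3 m.py w4 wrist; python3 m.py t4 top
```

```text
clock: 7.4
eef_pos: [0.5898, 0.0339, 0.3021]
orientation: [3.14, -0.0, 1.506]
force: [0.4, -0.3, 0.7]
finger_gap: 0.644
cap 3519 [0.5969 0.152  0.1262] z [0.12  0.128] [597.  152.9] [18.1 65.3] 86.25
ruler 7318 [0.5789 0.0154 0.0117] z [0.01  0.013] [578.3  -1.9] [199.7  46.4] 85.91
handle 80 [0.582  0.0092 0.0381] z [0.033 0.04 ] [578.2  -4.4] [29.3 14.6] 86.07
cap 27 [0.6108 0.1575 0.1278] z [0.124 0.133] [583.8 135.3] [92.1 29.6] 42.35
ruler 585 [ 0.5779 -0.0413  0.0123] z [0.008 0.017] [ 5.781e+02 -1.000e-01] [200.3  50.9] 88.98
handle 15 [ 0.576  -0.0122  0.0389] z [0.036 0.042] [576.1 -13.6] [ 8.8 11.5] 88.61
```

View pics/w4.png

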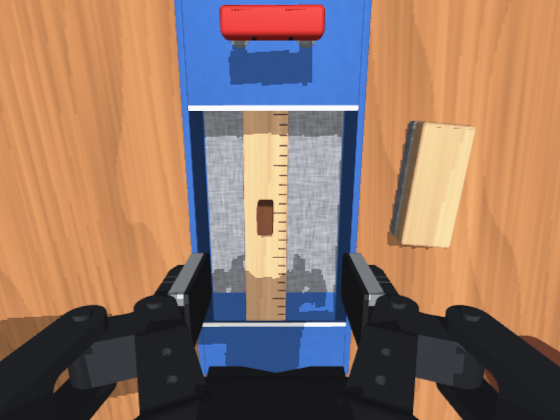

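The cap top is at z 0.127, which is fully up, and the handle is at (0.578, -0.004). I'll lean the tool 16° so that it stands upright after the tilt, then come down over the handle.

```bash
python3 -m jog '[{"dx":-0.6,"dy":-2.5,"dz":-2,"wx":8,"wy":-0.5,"wz":0,"fingers":120},{"dx":-0.7,"dy":-3,"dz":-3,"wx":8,"wy":-0.5,"wz":0,"fingers":120},{"dx":0,"dy":0,"dz":-4,"wx":0,"wy":0,"wz":0,"fingers":120},{"dx":0,"dy":0,"dz":-4,"wx":0,"wy":0,"wz":0,"fingers":120},{"dx":0,"dy":0,"dz":-3,"wx":0,"wy":0,"wz":0,"fingers":120},{"dx":0,"dy":0,"dz":0,"wx":0,"wy":0,"wz":0,"fingers":120},{"dx":0,"dy":0,"dz":0,"wx":0,"wy":0,"wz":0,"fingers":120}]' 50
python3 m.py w5 wrist
```

```text
clock: 8.38
eef_pos: [0.5775, -0.0209, 0.1423]
orientation: [3.14, -0.28, 1.508]
force: [0.5, 0.3, 0.5]
finger_gap: 0.528
cap 0
ruler 19047 [0.5796 0.0212 0.0116] z [0.01  0.013] [579.5  14.1] [175.   46.4] 85.93
handle 124 [ 0.5793 -0.0018  0.0386] z [0.035 0.04 ] [578.1  -4.4] [29.6 14.8] 86.37
```

View pics/w5.png

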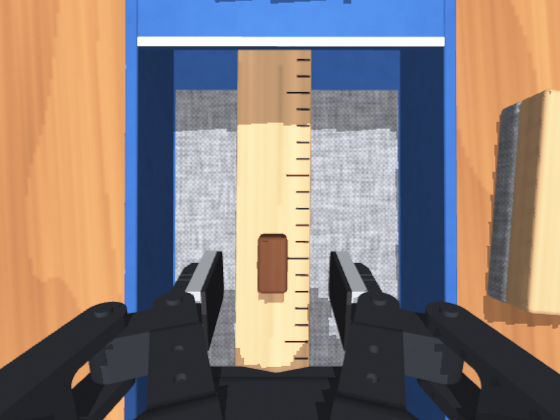

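The handle is centred between the pads (at 272,263). I'll go down and grip it.

```bash
python3 -m jog '[{"dx":0,"dy":0,"dz":-3,"wx":0,"wy":0,"wz":0,"fingers":120},{"dx":0,"dy":0,"dz":-1.7,"wx":0,"wy":0,"wz":0,"fingers":120},{"dx":0,"dy":0,"dz":-0.7,"wx":0,"wy":0,"wz":0,"fingers":120},{"dx":0,"dy":0,"dz":0,"wx":0,"wy":0,"wz":0,"fingers":220},{"dx":0,"dy":0,"dz":0,"wx":0,"wy":0,"wz":0,"fingers":255},{"dx":0,"dy":0,"dz":0,"wx":0,"wy":0,"wz":0,"fingers":255},{"dx":0,"dy":0,"dz":0,"wx":0,"wy":0,"wz":0,"fingers":255},{"dx":0,"dy":0,"dz":0,"wx":0,"wy":0,"wz":0,"fingers":255},{"dx":0,"dy":0,"dz":0,"wx":0,"wy":0,"wz":0,"fingers":255}]' 80
python3 m.py w6 wrist
```

```text
clock: 9.55
eef_pos: [0.5774, -0.0217, 0.088]
orientation: [3.14, -0.28, 1.507]
force: [0.2, -1.3, 5.6]
finger_gap: 0.172
cap 0
ruler 22345 [0.5825 0.0476 0.0115] z [0.01  0.013] [581.6  25.9] [151.3  45.8] 86.2
handle 557 [ 0.5844 -0.0048  0.0394] z [0.033 0.047] [579.7  -6.3] [33.3 16.7] 85.91
```

View pics/w6.png

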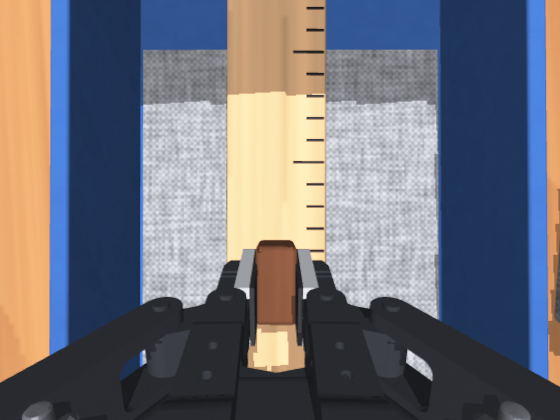

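```bash
python3 -m jog '[{"dx":0,"dy":0,"dz":0.4,"wx":0,"wy":0,"wz":0,"fingers":255},{"dx":0.05,"dy":0.7,"dz":0,"wx":0,"wy":0,"wz":0,"fingers":255},{"dx":0.06,"dy":1,"dz":0,"wx":0,"wy":0,"wz":0,"fingers":255},{"dx":0.06,"dy":1,"dz":0,"wx":0,"wy":0,"wz":0,"fingers":255},{"dx":0.06,"dy":1,"dz":0,"wx":0,"wy":0,"wz":0,"fingers":255},{"dx":0.06,"dy":1,"dz":0,"wx":0,"wy":0,"wz":0,"fingers":255},{"dx":0.06,"dy":1,"dz":0,"wx":0,"wy":0,"wz":0,"fingers":255},{"dx":0.04,"dy":0.6,"dz":0,"wx":0,"wy":0,"wz":0,"fingers":255},{"dx":0,"dy":0,"dz":0,"wx":0,"wy":0,"wz":0,"fingers":255}]'
python3 - <<'E'
from h import *
p,d=r.grab_frame("scene"); cv2.imwrite("pics/s7.png",cv2.resize(p[140:280,200:400,::-1],None,fx=4,fy=4))
E
```

```text
clock: 10.72
eef_pos: [0.5805, 0.0421, 0.0909]
orientation: [-3.141, -0.28, 1.507]
force: [0.9, -0.1, -0.2]
finger_gap: 0.17
```

View pics/s7.png

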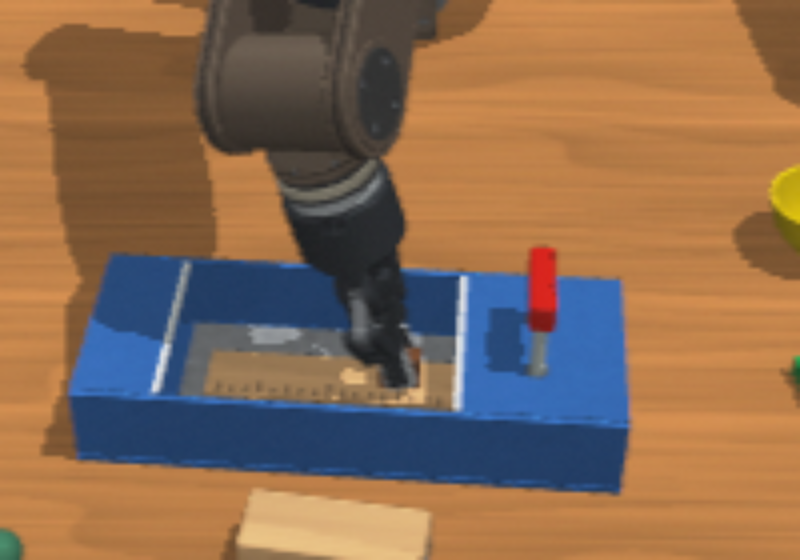

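The ruler has slid to the deep end. Its other end is clear of the left white edge and the cap is still up. Next I'll tilt it about its deep end.

```bash
python3 -m jog '[{"dx":0.04,"dy":0.61,"dz":1.08,"wx":-4,"wy":0.25,"wz":0,"fingers":255},{"dx":0.04,"dy":0.68,"dz":1.04,"wx":-4,"wy":0.25,"wz":0,"fingers":255},{"dx":0.05,"dy":0.75,"dz":0.99,"wx":-4,"wy":0.25,"wz":0,"fingers":255},{"dx":0.05,"dy":0.82,"dz":0.93,"wx":-4,"wy":0.25,"wz":0,"fingers":255},{"dx":0,"dy":0,"dz":0,"wx":0,"wy":0,"wz":0,"fingers":255},{"dx":0,"dy":0,"dz":0,"wx":0,"wy":0,"wz":0,"fingers":255}]'
python3 - <<'E'
from h import *
p,d=r.grab_frame("scene"); cv2.imwrite("pics/s8.png",cv2.resize(p[140:280,200:400,::-1],None,fx=4,fy=4))
E
```

```text
clock: 11.52
eef_pos: [0.5821, 0.0698, 0.1309]
orientation: [-3.141, -0.001, 1.506]
force: [-0.4, -0.2, -0.8]
finger_gap: 0.172
```

View pics/s8.png

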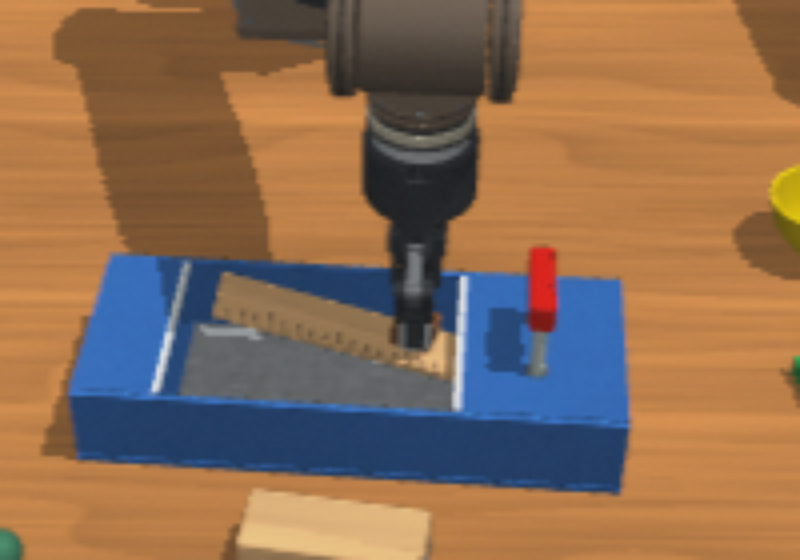

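Both ends are free and the force is near zero. I'll draw it out along its own axis.

```bash
python3 -m jog '[{"dx":-0.09,"dy":-1.44,"dz":0.41,"wx":0,"wy":0,"wz":0,"fingers":255},{"dx":-0.09,"dy":-1.44,"dz":0.41,"wx":0,"wy":0,"wz":0,"fingers":255},{"dx":-0.09,"dy":-1.44,"dz":0.41,"wx":0,"wy":0,"wz":0,"fingers":255},{"dx":-0.09,"dy":-1.44,"dz":0.41,"wx":0,"wy":0,"wz":0,"fingers":255},{"dx":-0.09,"dy":-1.44,"dz":0.41,"wx":0,"wy":0,"wz":0,"fingers":255},{"dx":-0.09,"dy":-1.44,"dz":0.41,"wx":0,"wy":0,"wz":0,"fingers":255},{"dx":-0.09,"dy":-1.44,"dz":0.41,"wx":0,"wy":0,"wz":0,"fingers":255},{"dx":-0.09,"dy":-1.44,"dz":0.41,"wx":0,"wy":0,"wz":0,"fingers":255},{"dx":-0.09,"dy":-1.44,"dz":0.41,"wx":0,"wy":0,"wz":0,"fingers":255},{"dx":-0.09,"dy":-1.44,"dz":0.41,"wx":0,"wy":0,"wz":0,"fingers":255},{"dx":-0.09,"dy":-1.44,"dz":0.41,"wx":0,"wy":0,"wz":0,"fingers":255},{"dx":0,"dy":0,"dz":0,"wx":0,"wy":0,"wz":0,"fingers":255}]'
python3 - <<'E'
from h import *
p,d=r.grab_frame("scene"); cv2.imwrite("pics/s9.png",cv2.resize(p[120:280,180:400,::-1],None,fx=3.6,fy=3.6))
E
```

```text
clock: 13.08
eef_pos: [0.5727, -0.0894, 0.177]
orientation: [3.14, 0.0, 1.505]
force: [-0.0, -0.6, -1.0]
finger_gap: 0.169
```

View pics/s9.png

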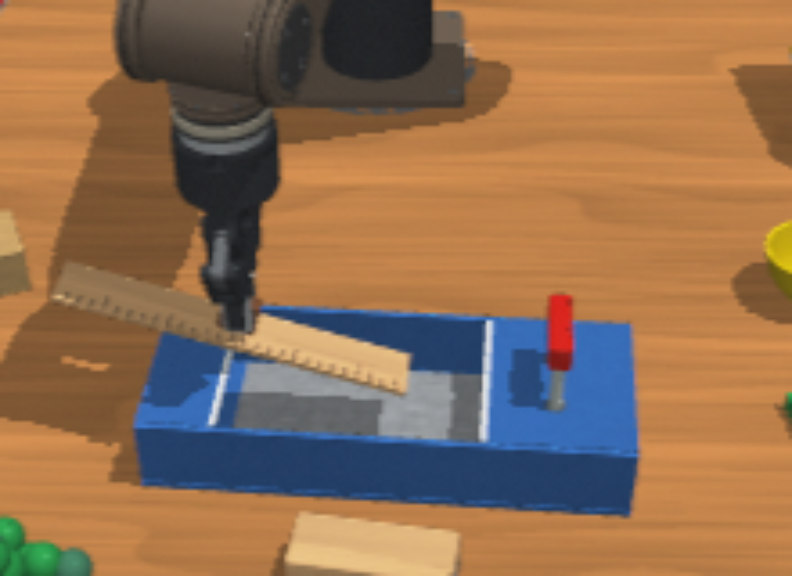

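The deep end is now clear of the right white edge and inside the opening. I'll lift it and centre it over the case.

```bash
python3 -m jog '[{"dx":0,"dy":0,"dz":2,"wx":0,"wy":0,"wz":0,"fingers":255},{"dx":0,"dy":0,"dz":2.5,"wx":0,"wy":0,"wz":0,"fingers":255},{"dx":0,"dy":0,"dz":2.5,"wx":0,"wy":0,"wz":0,"fingers":255},{"dx":0,"dy":0,"dz":2.5,"wx":0,"wy":0,"wz":0,"fingers":255},{"dx":0,"dy":0,"dz":2.5,"wx":0,"wy":0,"wz":0,"fingers":255},{"dx":0.1,"dy":2,"dz":2,"wx":0,"wy":0,"wz":0,"fingers":255},{"dx":0.1,"dy":2,"dz":0,"wx":0,"wy":0,"wz":0,"fingers":255},{"dx":0.1,"dy":2,"dz":0,"wx":0,"wy":0,"wz":0,"fingers":255},{"dx":0,"dy":0,"dz":0,"wx":0,"wy":0,"wz":0,"fingers":255},{"dx":0,"dy":0,"dz":0,"wx":0,"wy":0,"wz":0,"fingers":255},{"dx":0,"dy":0,"dz":0,"wx":0,"wy":0,"wz":0,"fingers":255},{"dx":0,"dy":0,"dz":0,"wx":0,"wy":0,"wz":0,"fingers":255}]'
python3 - <<'E'
from h import *
for n in("scene","top"):
    p,d=r.grab_frame(n); cal=r.get_calibration(n); P=cloud(cal,d); cv2.imwrite(f"pics/{n}10.png",p[:,:,::-1])
    hsv=cv2.cvtColor(p,cv2.COLOR_RGB2HSV); H,S,V=[hsv[...,i].astype(int) for i in range(3)]
    box=(abs(P[...,0]-.587)<.05)&(abs(P[...,1])<.25)&(d>0)
    m=box&(H>8)&(H<28)&(V>80)&(S>40)&(P[...,2]>.15)&(P[...,2]<.32)
    Q=P[m]; print(n,"ruler",len(Q),Q[Q[:,1].argmin()].round(3),Q[Q[:,1].argmax()].round(3))
    m=box&((H<8)|(H>172))&(S>150)&(P[...,2]>.07); print("cap top",m.sum(),np.percentile(P[m][:,2],95) if m.any() else None)
for q in ("duster","chalk_box","mug","bowl","notebook","ink"):
    o=r.spot_point(q,"top")
    if o: print(q,onplane(cal,*o[0]['pixel'],0).round(3),o[0]['confidence'])
s=r.sense(); print(s['qd'].round(4),s['finger_gap'])
E
```

```text
clock: 14.62
eef_pos: [0.5754, -0.0287, 0.3162]
orientation: [-3.141, 0.0, 1.505]
force: [-0.1, 0.6, -0.6]
finger_gap: 0.173
scene ruler 1253 [ 0.587 -0.17   0.272] [0.559 0.101 0.199]
cap top 126 0.12965652447642317
top ruler 980 [ 0.587 -0.168  0.276] [0.582 0.1   0.197]
cap top 142 0.13125006533857042
duster [0.745 0.017 0.   ] 0.87
chalk_box [ 0.399 -0.355  0.   ] 0.83
mug [ 0.529 -0.478  0.   ] 0.84
bowl [0.407 0.39  0.   ] 0.57
notebook [0.611 0.464 0.   ] 0.68
ink [ 0.662 -0.351  0.   ] 0.87
[ 0.0038 -0.0011 -0.0001  0.0015  0.0013  0.0017] 0.16918597409707
```

View pics/scene10.png

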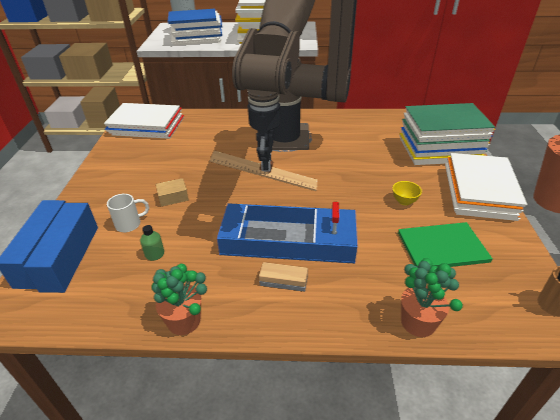

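The ruler is held in the air over the case, the cap is up and the other things are where they were, so I'm handing it in.

```bash
python3 -c "
from cell import r
print(r.hand_in()); s=r.sense(); print(s['clock'],s['finger_gap'],s['eef_pos'])"
```

```text
the job is handed in; nothing more can be done
None
the job is handed in; nothing more can be done
```

The ruler is out of its case, held still in the gripper over the opening, and the red cap is up. I handed the job in at about 15 s of the 51 s allowed; the hand-in gives no verdict.

**How it was done:** I pulled the cap up 40 mm to its stop and let go. I then gripped the ruler's handle, slid it about 64 mm towards the cap's end, tilted it 16° about its deep end, and drew it out other end first along its own axis. Last I lifted it and centred it over the case.

**Last checks before handing in:**
- **Ruler height:** the ends were at about z = 0.20 m and 0.27 m, against the 0.085 m required.
- **Ruler position:** its middle was about 35 mm level from the opening's centre, against the 220 mm allowed.
- **Cap:** its top was at about 0.13 m, so it is fully up.
- **Grip:** the gripper was still closed on the handle (opening 0.17), the arm was at rest, and the force on the tool was under 1 N.
- **Other things:** five of the six measured within about 12 mm of where they started. The largest shift was the chalk box, which is probably detector error because nothing went near it. The detector missed the ink bottle at the start, so I have no number for it, but it stands in the same place in the first and last scene pictures.

No check failed.

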